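# Set up the spice grinder and hold its lid ready

### The arm

A 6-joint arm with a two-finger parallel gripper is mounted at the origin on a cart in front of the work surface, level with it; the furniture and walls round the work are solid. World frame = base frame: x ahead of the robot, y to its left, z up, the work surface at z = 0. Lengths are in mm, angles in rad, forces in N, time in s.
With the tool pointing down it reaches from about 275 to 1000 mm from the base axis. Payload 8.4 kg.
Tool frame: the origin (TCP) lies at the very end of the fingers, on their centre line; the grasp point (between the pads) lies 19 mm behind it; z points along the fingers, y is the line along which they close (so a half turn about z gives the same grasp; the last joint's range is limited). The gripper opens to 85 mm and grips with 20 to 120 N. Pads are 22 mm wide; open, the fingers measure 114 mm over their backs; the gripper's body (76 mm by 85 mm) begins 54 mm behind the grasp point. The pads swing forward as they close: fully open they stand 13 mm farther back than shut.
Start: joints at [-1.248, 0.353, 1.633, -0, 1.155, -0.002], TCP at [199.448, -592.325, 231.281] pointing down, gripper open.
Joint ranges: [-2.63, 2.63], [-0.92, 2.1], [0.06, 2.66], [-1.3, 4.44], [0, 2.69], [-3.02, 3.02]. Speed limits (rad/s): [2.22, 2.22, 2.79, 3.14, 3.14, 3.14].

### API

Orientations are given as [roll, pitch, yaw] about the fixed x, y, z axes, in that order (R = Rz(yaw) Ry(pitch) Rx(roll)).
In Python, from rig import r, vision gives the robot as it stands. The module is installed in compiled form; this text tells all that it offers.
- The arm moves only by the tool play_rows, never from a script. Its argument "steps" is a list of rows, each an object with "delta_pos": the shift along the tool's x, y, z in cm, a list of three; "yaw": the turn about the tool's z in rad; "jaw": the opening in per cent of the stroke, from 0 (shut) to 100 (fully open). A call has exactly 8 rows; each row is the pose to reach, as a shift and turn from the pose commanded when the call began, along the tool's axes at that moment; what a row does not reach only later rows make up. A row lasts 1/10 s, in which the tool goes at most 50 mm and 8.59 degrees, less where a joint would pass 70% of its speed; a pose out of reach is approached as far as the arm can. A call with a gripper value outside its range is refused whole. The fingers move at their own pace and stop on an object; "grip_force" is the grip in N (left out, the last holds). Time passes only in rows, so rows that repeat a pose let the fingers close, or fill a call up. It gives the time, the measured TCP pose, the force, the opening and the grip force at its end, in the units of the state.
- r.sense(): the state, without advancing time (a new reading comes with each control period).
- vision.grab_frame(name): name is "scene" or "top"; returns (picture, depth): 400x640x3 uint8, red, green, blue; 400x640 float32, mm along the optical axis (not along the pixel's ray), 0 where there is no reading.
- vision.calibration(name): a dict with "mtx" (3x3 intrinsics, pixels), "extrinsics" (4x4, takes a point from camera to world coordinates). Camera axes: x right, y down, z forward; pixel columns grow to the right and rows downward; lengths in mm; the calibration is good to about 2 mm. A picture is of the moment at which its call begins. calibration takes no time and is no camera call.
- r.sign_off(): hands the job in; it is judged then, once.
Trained networks look in the newest picture that a camera, given by its name, has taken for a name from the list of things; names that differ only in an ending like _2 or _b are one class to them, and where a whole thing is asked for, a point or a joint stands for the part that bears it (a point fixed in the world has none). Each returns a list of dicts, best first, with "conf" (0 to 1); they miss things now and then, are a little off and sometimes report something else, mostly with a low value. They report only what shows in the picture. A call takes as long as a camera call. They do not tell look-alikes from the thing itself.
- vision.cut_out(camera, thing): "region" (400x640 bool, what is visible of it) and "uv" ([column, row] in pixels, amid what is visible of it).
- vision.landmark_of(camera, thing): "uv" ([column, row] in pixels: a listed point, or the origin of a listed thing).
The state is a dict: "clock": time; "qpos": joint angles; "qvel": joint speeds; "joint_efforts": joint torques, N m; "eef_pos": TCP position; "tcp_rot": TCP orientation; "contact_force": force on the tool from outside, world axes, zero at the start; "wrist_torque": the same for the moment, N m; "opening": opening from 0.0 (shut) to 1.0 (fully open); "grasp_force": force on a finger pad.
Only numpy, scipy, OpenCV 4.12 (cv2) and the standard library are available. Lean on these libraries where they do the work, as an engineer would, in place of code of your own. Each camera call takes 0.05 s, during which the arm holds its last target. There are 200 camera calls.

### The job

Set the grinder's steel beaker on the motor base, its foot plate fully home over the three pegs, and let go. Then carry the lid by its grip bar over the jars without knocking them, and hold it level about 15 mm above the beaker's rim, centred, tab over tab, never touching the beaker with it. Finish while still holding the lid there, ready to close once I have put the spices in.

Things in the scene. Friction and masses are not known exactly. Their poses are not given: they have to be found in the camera images.
- grinder_base: motor base, not movable: round black housing, 140 mm across, 55 mm high. Origin: centre of its underside; z up; front (small steel dial) at its own -x. On its flat top (z = 55 mm): three steel pegs, 8 mm thick, 15 mm tall, tips tapered, at its own (x, y) = (-34, -31), (-34, 31), (37, 0) mm; in the middle a hub 21 mm across, 5 mm tall. Base, beaker and lid change places.
- beaker_centre (a point): centre of the steel beaker (open cylinder, 58 mm across, on a square foot plate), on its axis 55 mm above its underside; whole height 110 mm, 0.2 to 0.35 kg. z up; a tab 18 mm wide sticks out 15 mm from the rim at its own -x. Grip it from above round the cylinder near the rim, across its y, clear of the tab.
- beaker: the beaker; origin: centre of the underside of its steel foot plate, 94 x 94 x 8 mm, with three 13 mm holes at the (x, y) of the base's pegs and a 25 mm middle hole for the hub. Home: axes parallel to the base's, underside resting on the base's top (z = 55 mm). Wall 3 mm.
- lid_centre (a point): centre of the black lid, 30 mm above its underside (whole height 60 mm, 0.08 to 0.14 kg), on its axis; starts skirt down on the worktop. z up. Grip bar on top: 40 mm long along its own x, 14 mm thick across y, from 18 to 60 mm above the underside.
- lid: the lid; origin: centre of its underside. Disc 70 mm across, 18 mm high, with an open skirt below, 9 mm deep, 63 mm inside, that goes over the beaker's rim; a tab 18 mm wide sticks out 15 mm at its own -x.
- cumin_jar: spice jar with a wooden-looking twist lid, 45 mm across, 56 mm tall; origin: centre of its underside. A bystander between the places; leave it where it stands
- garlic_bulb: garlic bulb, 60 mm across, 59 mm tall; origin: centre of its underside. A bystander between the places; leave it where it stands
- chilli_jar: spice jar with a wooden-looking twist lid, 45 mm across, 52 mm tall; origin: centre of its underside. A bystander between the places; leave it where it stands
- herb_jar: spice jar with a wooden-looking twist lid, 45 mm across, 56 mm tall; origin: centre of its underside. A bystander between the places; leave it where it stands
- lid_tab (a point): outer end of the lid's tab, 50 mm from the lid's axis on its own -x side, 12 mm above its underside
Things that resemble listed ones, but are neither listed nor needed, are in the scene too. What is shaped like the lid but pink is not meant.

How it is judged:
By the outcome, as a careful person would: the job done as asked, in the order asked, and still so for the second after the job is handed in, while the arm keeps its last pose, push and grip.
It also fails if it takes over 54 s, if anything falls off the work surface, if the arm or the gripper's body presses on something with over 40 N, if the wrist force passes 120 N, or if a joint passes its speed limit or range.

## Working session

There is one attempt and no reset: what is moved stays moved. The work goes in short steps, Python scripts to look and compute and a tool call to move; the robot and the scene stay as the last step left them, time stands still between calls to the robot, and variables do not carry over. Pictures are saved under pics/ and viewed, at most 10 in all, crops included, and the job is handed in when it is done.

Besides the shell and the picture viewer there is one more tool, called after "Emit:" in YAML: its name, and indented under it one key for each argument. play_rows: Moves the arm, as the interface text tells. Its arguments: {"type":"object","properties":{"steps":{"type":"array"},"grip_force":{"type":"number"}},"required":["steps"]}

```bash
mkdir -p pics
cat > h.py <<'E'
import numpy as np, cv2
from rig import r, vision
def ray(cam,uv):
    c=vision.calibration(cam);K=np.array(c["mtx"]);T=np.array(c["extrinsics"])
    d=T[:3,:3]@np.linalg.solve(K,[uv[0],uv[1],1.0]);return T[:3,3],d
def atz(cam,uv,z):
    o,d=ray(cam,uv);return o+d*(z-o[2])/d[2]
def cloud(cam,depth):
    c=vision.calibration(cam);K=np.array(c["mtx"]);T=np.array(c["extrinsics"])
    v,u=np.mgrid[0:400,0:640];P=np.stack([(u-K[0,2])/K[0,0]*depth,(v-K[1,2])/K[1,1]*depth,depth],-1)
    W=P@T[:3,:3].T+T[:3,3];W[depth<=0]=np.nan;return W
def proj(cam,p):
    c=vision.calibration(cam);K=np.array(c["mtx"]);T=np.linalg.inv(np.array(c["extrinsics"]))
    q=K@(T[:3,:3]@np.array(p,float)+T[:3,3]);return q[:2]/q[2]
E
python3 - <<'E'
from h import *
for cam in ("scene","top"):
    p,d=vision.grab_frame(cam);cv2.imwrite(f"pics/{cam}0.png",p[:,:,::-1]);np.save(cam+"0.npy",d)
    print(cam,np.round(vision.calibration(cam)["extrinsics"],2).tolist(),np.array(vision.calibration(cam)["mtx"])[0,0])
    W=cloud(cam,d)
    for n in ["grinder_base","beaker_centre","lid_centre","lid_tab","cumin_jar","garlic_bulb","chilli_jar","herb_jar","beaker","lid"]:
        z={"beaker_centre":55,"lid_centre":30,"lid_tab":12}.get(n,0)
        for k in vision.landmark_of(cam,n)[:3]:
            print(n,round(k["conf"],2),np.round(k["uv"],1),np.round(atz(cam,k["uv"],z)[:2]))
s=r.sense();print(s["clock"],s["eef_pos"],s["tcp_rot"],s["contact_force"])
E
```

```text
scene [[0.56, -0.36, 0.75, -193.81], [-0.83, -0.24, 0.5, -592.8], [0.0, -0.9, -0.43, 431.94], [0.0, 0.0, 0.0, 1.0]] 373.00076395898304
grinder_base 0.69 [271.9 184.1] [534.  47.]
beaker_centre 0.82 [416.9 213.8] [ 497. -384.]
lid_centre 0.64 [380.1 265. ] [ 322. -384.]
lid_centre 0.6 [328.7 203.5] [ 474. -180.]
lid_tab 0.64 [407.7 277.1] [ 341. -431.]
lid_tab 0.62 [313.5 219.6] [ 416. -176.]
lid_tab 0.21 [411.3 240.7] [ 458. -392.]
cumin_jar 0.8 [281.5 209.5] [431. -71.]
garlic_bulb 0.81 [303.7 192.4] [541. -59.]
chilli_jar 0.98 [353.6 238.7] [ 414. -282.]
herb_jar 0.88 [382.8 213.4] [ 553. -285.]
beaker 0.87 [413.  239.1] [ 485. -387.]
lid 0.77 [328.6 217.6] [ 462. -188.]
lid 0.74 [377.4 282.6] [ 311. -387.]
top [[0.02, -1.0, 0.07, 376.96], [-1.0, -0.02, 0.0, -182.43], [-0.0, -0.07, -1.0, 1240.75], [0.0, 0.0, 0.0, 1.0]] 504.2855563138334
grinder_base 0.6 [237.5 169.9] [536.  48.]
beaker_centre 0.92 [417.5 185.8] [ 499. -388.]
lid_centre 0.84 [327.3 196. ] [ 473. -175.]
lid_tab 0.73 [325.6 214. ] [ 430. -172.]
lid_tab 0.57 [431.3 250.9] [ 346. -430.]
cumin_jar 0.69 [281.9 206.9] [446. -64.]
garlic_bulb 0.84 [278.  172.7] [531. -52.]
chilli_jar 0.8 [371.7 218.6] [ 422. -286.]
herb_jar 0.72 [370.7 166.1] [ 552. -281.]
beaker 0.79 [414.  190.7] [ 493. -389.]
lid 0.8 [412.7 257.3] [ 329. -387.]
lid 0.77 [329.1 197.9] [ 471. -180.]
lid 0.18 [238.4 170.3] [535.  46.]
1.1 [ 199.43474165 -592.31874572  231.28227287] [-3.14155502e+00  5.26427853e-06  3.24756750e-01] [-0.19068728 -0.39505123  0.19181066]
```

View pics/top0.png

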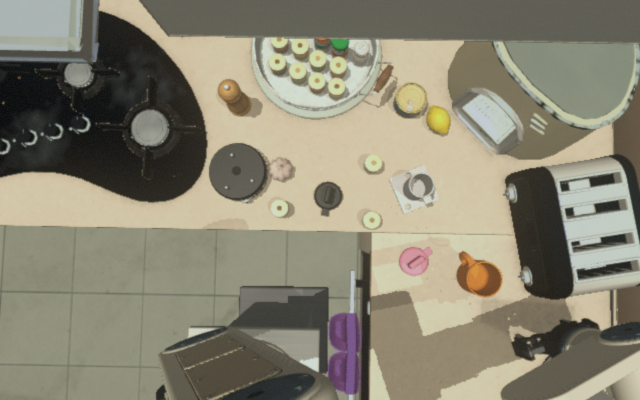

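View pics/scene0.png

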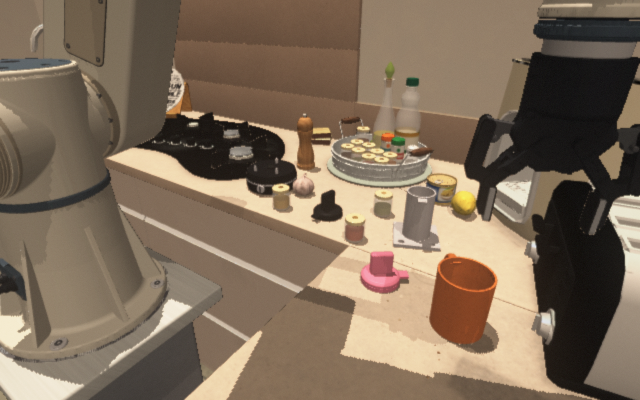

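The candidates are the black lid at top (328,197), the pink look-alike lid at top (413,260), which I reject, and the beaker at (417,187); the orange cup at (480,277) is not the beaker. The base is the round black thing at (238,170), not the hob. I'll check these in one close crop and measure.

Run:
```python
from h import *
d=np.load("top0.npy");p=cv2.imread("pics/top0.png");W=cloud("top",d)
crops=[p[130:210,195:295],p[160:230,290:370],p[150:220,380:450]]
cv2.imwrite("pics/crop0.png",np.hstack([cv2.resize(c,(266,266*c.shape[0]//c.shape[1]+0),interpolation=cv2.INTER_CUBIC)[:212] for c in crops]))
def stat(n,cx,cy,R,zlo,zhi):
    m=(np.hypot(W[...,0]-cx,W[...,1]-cy)<R)&(W[...,2]>zlo)&(W[...,2]<zhi)
    P=W[m];
    if len(P)<5: print(n,len(P));return
    rect=cv2.minAreaRect(P[:,:2].astype(np.float32));c,rad=cv2.minEnclosingCircle(P[:,:2].astype(np.float32))
    print(n,len(P),"mean",P.mean(0).round(1),"rect",np.round(rect[0],1),np.round(rect[1],1),round(rect[2],1),"circ",np.round(c,1),round(rad,1))
print("table z",np.nanmedian(W[205:215,330:345,2]),np.nanmedian(W[180:190,340:360,2]))
stat("base top",536,48,85,45,62);stat("base pegs",536,48,60,64,80)
stat("beaker plate",495,-388,85,4,14);stat("rim",495,-388,70,103,116)
stat("beaker tab",495,-388,70,90,116)
stat("lid disc",473,-177,60,10,25);stat("lid bar",473,-177,60,50,70)
for n,x,y,h in [("cumin",446,-64,56),("garlic",531,-52,59),("chilli",422,-286,52),("herb",552,-281,56)]: stat(n,x,y,32,h-14,h+8)
for n in ["grinder_base","beaker","lid"]:
  vision.grab_frame("top") if n=="grinder_base" else 0
  for k in vision.cut_out("top",n)[:2]:
    m=k["region"].astype(np.uint8);print(n,round(k["conf"],2),k["uv"],m.sum())
```

```text
table z 1.2789392083941493 0.7654498882739063
base top 2456 mean [526.4  39.3  55.1] rect [526.7  40.3] [132.1 133.1] 32.1 circ [526.7  39.5] 68.1
base pegs 24 mean [515.   38.4  68.5] rect [519.7  27.5] [60.7 81.2] 81.1 circ [521.2  39.8] 44.0
beaker plate 974 mean [ 493.4 -379.9    8.4] rect [ 495.5 -388.2] [158.8 162.1] 64.1 circ [ 494.6 -388.2] 84.1
rim 186 mean [ 485.8 -391.8  109.2] rect [ 490.7 -386.6] [57.3 68.1] 82.8 circ [ 489.1 -390.2] 36.2
beaker tab 238 mean [ 488.6 -390.5  106.5] rect [ 490.7 -386.5] [57.6 68.1] 82.8 circ [ 489.1 -390.2] 36.2
lid disc 576 mean [ 471.3 -176.1   17.5] rect [ 472.  -173.5] [67.8 78. ] 46.1 circ [ 467.8 -176.8] 42.3
lid bar 99 mean [ 475.1 -176.6   59.5] rect [ 475.3 -176.6] [13.8 39.2] 79.8 circ [ 475.4 -176. ] 19.7
cumin 256 mean [440.1 -63.2  55.5] rect [439.6 -63.3] [40.2 40. ] 1.9 circ [440.5 -63.3] 21.1
garlic 117 mean [533.3 -51.1  49.7] rect [532.7 -47.3] [31.1 55.1] 7.4 circ [530.5 -48.4] 28.3
chilli 255 mean [ 417.  -280.1   52. ] rect [ 417.2 -280. ] [40.9 41.5] 34.9 circ [ 416.9 -280.2] 21.6
herb 254 mean [ 551.3 -282.3   55.7] rect [ 551.7 -282.6] [40.4 40.6] 47.4 circ [ 551.9 -282.3] 21.5
grinder_base 0.82 [236.2, 168.6] 2803
beaker 0.72 [414.1, 188.0] 1459
lid 0.81 [414.6, 258.9] 737
lid 0.59 [327.9, 197.2] 710
```

View pics/crop0.png

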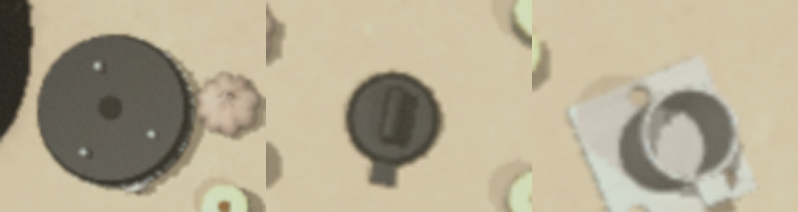

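```bash
cat >> h.py <<'E'
from scipy.optimize import least_squares
def pegs(p,W,c=(527,40),Rm=55):
    """bright blobs on base top -> world xy at z=68"""
    g=p.astype(float).mean(2)
    m=(np.hypot(W[...,0]-c[0],W[...,1]-c[1])<Rm)
    bg=np.median(g[m]);w=np.where(m,np.clip(g-bg-12,0,None),0)
    n,lab=cv2.connectedComponents((w>0).astype(np.uint8));out=[]
    for i in range(1,n):
        v,u=np.nonzero(lab==i);ww=w[v,u]
        if ww.sum()>40: out.append((ww.sum(),(u*ww).sum()/ww.sum(),(v*ww).sum()/ww.sum()))
    return sorted(out)[::-1][:6]
E
python3 - <<'E'
from h import *
d=np.load("top0.npy");p=cv2.imread("pics/top0.png");W=cloud("top",d)
B=[]
for s,u,v in pegs(p,W): 
    q=atz("top",(u,v),67);B.append(q[:2]);print("peg",round(s),round(u,1),round(v,1),q.round(1))
B=np.array(B[:3]);M=np.array([[-34,-31],[-34,31],[37,0.]])
from itertools import permutations
best=None
for pm in permutations(range(3)):
    f=lambda x:((np.c_[np.cos(x[2])*M[:,0]-np.sin(x[2])*M[:,1],np.sin(x[2])*M[:,0]+np.cos(x[2])*M[:,1]]+x[:2])-B[list(pm)]).ravel()
    for a in (0,2,-2):
        s=least_squares(f,[527,40,a])
        if best is None or s.cost<best.cost-1e-6: best=s
print("base",best.x.round(3),best.fun.round(1))
# hub dark spot
# circle base by depth edge
m=(np.hypot(W[...,0]-527,W[...,1]-40)<75)&(abs(W[...,2]-55)<4)
P=W[m][:,:2];h=cv2.convexHull(P.astype(np.float32))[:,0]
s=least_squares(lambda x:np.hypot(h[:,0]-x[0],h[:,1]-x[1])-x[2],[527,40,70],loss='soft_l1');print("base circ",s.x.round(1))
# beaker rim
m=(np.hypot(W[...,0]-490,W[...,1]-388)<1)
m=(np.hypot(W[...,0]-490,W[...,1]+388)<60)&(W[...,2]>104)&(W[...,2]<116);P=W[m]
h=cv2.convexHull(P[:,:2].astype(np.float32))[:,0]
s=least_squares(lambda x:np.hypot(P[:,0]-x[0],P[:,1]-x[1])-27.5,[493,-386],loss='soft_l1',f_scale=1.);c=s.x
T=P[np.hypot(P[:,0]-c[0],P[:,1]-c[1])>32]
t=T.mean(0)[:2]-c;print("rim",c.round(1),"tab pts",len(T),T.mean(0).round(1),"yaw",np.arctan2(-t[1],-t[0]).round(3))
hsv=cv2.cvtColor(p,cv2.COLOR_BGR2HSV)
m=(np.hypot(W[...,0]-495,W[...,1]+388)<75)&(W[...,2]>4)&(W[...,2]<14)
print("sat table",np.median(hsv[225:228,300:320,1]))
m&=hsv[...,1]<45
P=W[m];rc=cv2.minAreaRect(P[:,:2].astype(np.float32));print("plate",len(P),np.round(rc[0],1),np.round(rc[1],1),rc[2], "z",np.median(P[:,2]))
# lid
m=(np.hypot(W[...,0]-472,W[...,1]+177)<55)&(W[...,2]>14)&(W[...,2]<22);P=W[m]
m2=(np.hypot(W[...,0]-472,W[...,1]+177)<55)&(W[...,2]>55);Q=W[m2];print("bar",Q.mean(0).round(1),cv2.minAreaRect(Q[:,:2].astype(np.float32)))
cc=Q.mean(0)[:2]
m3=(np.hypot(W[...,0]-cc[0],W[...,1]-cc[1])<70)&(W[...,2]>7)&(W[...,2]<22)&(hsv[...,2]<110)
L=W[m3];rr=np.hypot(L[:,0]-cc[0],L[:,1]-cc[1]);T=L[rr>38];t=T.mean(0)[:2]-cc
print("lid tab",len(T),T.mean(0).round(1),"yaw",np.arctan2(-t[1],-t[0]).round(3))
D=L[rr<37];h=cv2.convexHull(D[:,:2].astype(np.float32))[:,0];h=h[np.hypot(*(h-cc).T)<37]
s=least_squares(lambda x:np.hypot(h[:,0]-x[0],h[:,1]-x[1])-x[2],[*cc,35],loss='soft_l1');print("lid circ",s.x.round(1))
E
```

```text
peg 364 251.3 180.1 [504.1   3.   67. ]
peg 340 231.0 154.3 [564.   52.3  67. ]
peg 322 225.6 186.9 [487.   62.5  67. ]
base [5.28285e+02 4.21100e+01 2.79000e-01] [ 0.1 -0.1  0.1  0.1 -0.2 -0. ]
base circ [527.1  40.4  65.7]
rim [ 494.3 -388. ] tab pts 36 [ 460.6 -402.7  108.6] yaw 0.412
sat table 50.0
plate 831 [ 497.1 -387.3] [95.7 95.2] 23.316221237182617 z 8.7767385527859
bar [ 475.  -176.4   59.8] ((475.2716064453125, -176.60398864746094), (13.84263801574707, 39.183265686035156), 79.81438446044922)
lid tab 24 [ 433.  -169.3   16. ] yaw -0.167
lid circ [ 475.2 -176.2   33.5]
```

```bash
cat >> h.py <<'E'
def go(x,y,z,yaw):
    s=r.sense();p=np.array(s["eef_pos"]);a=s["tcp_rot"][2];d=np.array([x,y,z])-p
    c,n=np.cos(a),np.sin(a)
    dy=(yaw-a+np.pi)%(2*np.pi)-np.pi
    print("pose",p.round(1),np.round(s["tcp_rot"],3),"F",np.round(s["contact_force"],1),"t",s["clock"],"op",round(s["opening"],3),"q6",round(s["qpos"][5],2))
    print("delta cm",np.round([(c*d[0]+n*d[1])/10,(n*d[0]-c*d[1])/10,-d[2]/10],2),"yaw",round(-dy,3))
E
python3 -c "
from h import *
go(495.5,-388,200,0.41)"
```

```text
pose [ 199.4 -592.3  231.3] [ 3.142 -0.     0.325] F [-0.2  0.3 -0.5] t 1.3 op 1.001 q6 -0.0
delta cm [34.58 -9.92  3.13] yaw -0.085
```

Emit:
play_rows:
  steps:
    - {"delta_pos": [1.9, -4.0, 0], "yaw": 0, "jaw": 100}
    - {"delta_pos": [5.5, -6.0, 0], "yaw": -0.02, "jaw": 100}
    - {"delta_pos": [10, -7, 0], "yaw": -0.04, "jaw": 100}
    - {"delta_pos": [14.5, -8, 0], "yaw": -0.06, "jaw": 100}
    - {"delta_pos": [19, -9, 0], "yaw": -0.085, "jaw": 100}
    - {"delta_pos": [23.5, -9.9, 0], "yaw": -0.085, "jaw": 100}
    - {"delta_pos": [28, -9.9, 0], "yaw": -0.085, "jaw": 100}
    - {"delta_pos": [32.5, -9.9, 0], "yaw": -0.085, "jaw": 100}

```text
clock: 2.1
eef_pos: [477.5, -393.7, 231.6]
tcp_rot: [3.141, -0.0, 0.41]
contact_force: [0.6, -0.7, -0.3]
opening: 1.0
grasp_force: 0.0
```

```bash
python3 -c "
from h import *
go(495.5,-388,68,0.41)"
```

```text
pose [ 477.5 -393.7  231.6] [ 3.141 -0.     0.41 ] F [ 0.6 -0.7 -0.3] t 2.1 op 1.0 q6 0.47
delta cm [ 1.88  0.19 16.36] yaw 0.0
```

Emit:
play_rows:
  steps:
    - {"delta_pos": [2.05, 0.15, 2], "yaw": 0, "jaw": 100}
    - {"delta_pos": [2.05, 0.15, 5], "yaw": 0, "jaw": 100}
    - {"delta_pos": [2.05, 0.15, 9], "yaw": 0, "jaw": 100}
    - {"delta_pos": [2.05, 0.15, 13], "yaw": 0, "jaw": 100}
    - {"delta_pos": [2.05, 0.15, 15.5], "yaw": 0, "jaw": 100}
    - {"delta_pos": [2.05, 0.15, 16.3], "yaw": 0, "jaw": 100}
    - {"delta_pos": [2.05, 0.15, 16.3], "yaw": 0, "jaw": 100}
    - {"delta_pos": [2.05, 0.15, 16.3], "yaw": 0, "jaw": 100}

```text
clock: 2.9
eef_pos: [496.1, -388.7, 69.6]
tcp_rot: [3.14, -0.001, 0.41]
contact_force: [0.5, -0.0, -0.1]
opening: 0.998
grasp_force: 0.0
```

Run:
```python
from h import *
go(495.5,-388,68,0.41)
a,_=vision.grab_frame("scene");b,d=vision.grab_frame("top")
np.save("top1.npy",d);cv2.imwrite("pics/top1.png",b[:,:,::-1])
cv2.imwrite("pics/c1.png",np.hstack([cv2.resize(a[150:260,350:490],(400,314)),cv2.resize(b[140:240,360:470],(400,364))[:314]])[:,:,::-1])
```

```text
pose [ 496.1 -388.7   69.6] [ 3.14e+00 -1.00e-03  4.10e-01] F [ 0.5 -0.  -0.1] t 2.9 op 0.998 q6 0.49
delta cm [-0.03 -0.08  0.16] yaw -0.0
```

View pics/c1.png

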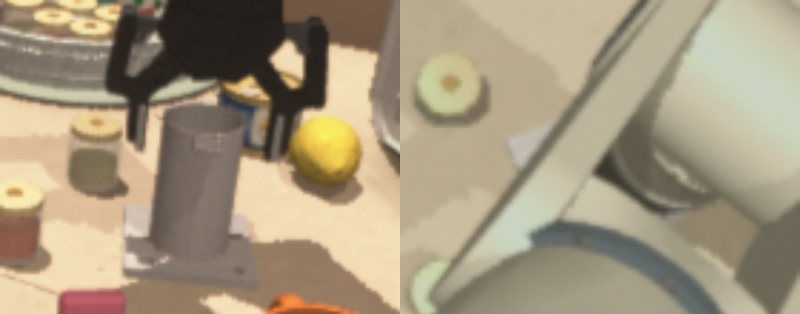

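The left half shows the fingers straddling the beaker (tips at crop (138,145) and (275,155), beaker axis near 200). The top view is blocked by the arm, so I'll close now.

Emit:
play_rows:
  steps:
    - {"delta_pos": [0, 0, 0.1], "yaw": 0, "jaw": 50}
    - {"delta_pos": [0, 0, 0.1], "yaw": 0, "jaw": 50}
    - {"delta_pos": [0, 0, 0.1], "yaw": 0, "jaw": 50}
    - {"delta_pos": [0, 0, 0.1], "yaw": 0, "jaw": 50}
    - {"delta_pos": [0, 0, 0.1], "yaw": 0, "jaw": 50}
    - {"delta_pos": [0, 0, 0.1], "yaw": 0, "jaw": 50}
    - {"delta_pos": [0, 0, 0.1], "yaw": 0, "jaw": 50}
    - {"delta_pos": [0, 0, 0.1], "yaw": 0, "jaw": 50}
  grip_force: 60

```text
clock: 3.8
eef_pos: [495.5, -388.2, 68.5]
tcp_rot: [3.141, -0.0, 0.41]
contact_force: [-1.7, 2.5, 7.5]
opening: 0.674
grasp_force: 63.0
```

Run:
```python
from h import *
s=r.sense();print(s["opening"],s["grasp_force"])
go(496,-388,210,0.41)
```

```text
0.6736706773666435 62.972887828946114
pose [ 495.5 -388.2   68.5] [ 3.141 -0.     0.41 ] F [-1.7  2.5  7.5] t 3.8 op 0.674 q6 0.49
delta cm [  0.05   0.   -14.15] yaw -0.0
```

Emit:
play_rows:
  steps:
    - {"delta_pos": [0, 0, -1.5], "yaw": 0, "jaw": 50}
    - {"delta_pos": [0, 0, -4], "yaw": 0, "jaw": 50}
    - {"delta_pos": [0, 0, -7], "yaw": 0, "jaw": 50}
    - {"delta_pos": [0, 0, -10], "yaw": 0, "jaw": 50}
    - {"delta_pos": [0, 0, -13], "yaw": 0, "jaw": 50}
    - {"delta_pos": [0, 0, -14], "yaw": 0, "jaw": 50}
    - {"delta_pos": [0, 0, -14], "yaw": 0, "jaw": 50}
    - {"delta_pos": [0, 0, -14], "yaw": 0, "jaw": 50}

```text
clock: 4.6
eef_pos: [494.6, -387.5, 206.2]
tcp_rot: [-3.14, 0.001, 0.41]
contact_force: [0.1, 0.6, -3.6]
opening: 0.675
grasp_force: 65.0
```

Run:
```python
from h import *
s=r.sense();print(s["opening"],s["grasp_force"])
go(528,41.8,208,0.279)
```

```text
0.6754783530200349 64.95625287294388
pose [ 494.6 -387.5  206.2] [-3.14e+00  1.00e-03  4.10e-01] F [ 0.1  0.6 -3.6] t 4.6 op 0.675 q6 0.49
delta cm [ 20.17 -38.05  -0.18] yaw 0.131
```

Emit:
play_rows:
  steps:
    - {"delta_pos": [0.8, -1.5, 0], "yaw": 0.01, "jaw": 50}
    - {"delta_pos": [2.4, -4.5, 0], "yaw": 0.02, "jaw": 50}
    - {"delta_pos": [4.4, -8.4, 0], "yaw": 0.03, "jaw": 50}
    - {"delta_pos": [6.4, -12.2, 0], "yaw": 0.05, "jaw": 50}
    - {"delta_pos": [8.4, -16, 0], "yaw": 0.07, "jaw": 50}
    - {"delta_pos": [10.4, -19.8, 0], "yaw": 0.09, "jaw": 50}
    - {"delta_pos": [12.4, -23.6, 0], "yaw": 0.11, "jaw": 50}
    - {"delta_pos": [14.2, -27, 0], "yaw": 0.13, "jaw": 50}

```text
clock: 5.4
eef_pos: [516.6, -81.6, 205.4]
tcp_rot: [-3.14, 0.003, 0.279]
contact_force: [0.6, -0.2, -2.8]
opening: 0.679
grasp_force: 65.2
```

Run:
```python
from h import *
go(528,41.8,180,0.279)
```

```text
pose [516.6 -81.6 205.4] [-3.14e+00  3.00e-03  2.79e-01] F [ 0.6 -0.2 -2.8] t 5.4 op 0.679 q6 1.13
delta cm [  4.5  -11.55   2.54] yaw 0.0
```

Emit:
play_rows:
  steps:
    - {"delta_pos": [1.3, -3.3, 0], "yaw": 0, "jaw": 50}
    - {"delta_pos": [2.5, -6.5, 0], "yaw": 0, "jaw": 50}
    - {"delta_pos": [3.7, -9.5, 0.5], "yaw": 0, "jaw": 50}
    - {"delta_pos": [4.4, -11.3, 1.5], "yaw": 0, "jaw": 50}
    - {"delta_pos": [4.6, -11.75, 2.3], "yaw": 0, "jaw": 50}
    - {"delta_pos": [4.6, -11.75, 2.5], "yaw": 0, "jaw": 50}
    - {"delta_pos": [4.6, -11.75, 2.5], "yaw": 0, "jaw": 50}
    - {"delta_pos": [4.6, -11.75, 2.5], "yaw": 0, "jaw": 50}

```text
clock: 6.2
eef_pos: [529.6, 40.9, 182.2]
tcp_rot: [3.141, 0.0, 0.279]
contact_force: [0.6, 0.1, -2.1]
opening: 0.676
grasp_force: 65.3
```

Run:
```python
from h import *
go(528,41.8,164,0.279)
a,_=vision.grab_frame("scene");b,d=vision.grab_frame("top")
np.save("top2.npy",d);cv2.imwrite("pics/top2.png",b[:,:,::-1]);cv2.imwrite("pics/scene2.png",a[:,:,::-1])
cv2.imwrite("pics/c2.png",np.hstack([cv2.resize(a[100:210,220:360],(400,314),interpolation=cv2.INTER_CUBIC),cv2.resize(b[110:220,180:300],(400,366),interpolation=cv2.INTER_CUBIC)[:314]])[:,:,::-1])
for n in ("beaker_centre","beaker"):
  for cam in ("scene","top"):
    z=55+44 if n!="beaker" else 112-68
    for k in vision.landmark_of(cam,n)[:2]: print(cam,n,round(k["conf"],2),np.round(k["uv"],1))
```

```text
pose [529.6  40.9 182.2] [3.141 0.    0.279] F [ 0.6  0.1 -2.1] t 6.2 op 0.676 q6 1.37
delta cm [-0.13 -0.13  1.82] yaw -0.0
scene beaker_centre 0.89 [271.  125.3]
top beaker_centre 0.92 [227.9 160.8]
scene beaker 0.8 [271.4 149.7]
top beaker 0.79 [231.8 163.3]
```

View pics/c2.png

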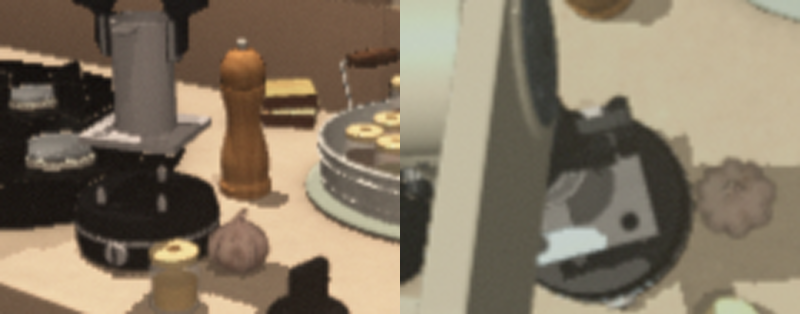

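The scene view shows the beaker level over the base with the pegs below (crop (100,195), (160,175), (160,200)). The top view shows one plate hole at about (248.7,176.3), so I'll measure it against its peg.

Run:
```python
from h import *
p=cv2.imread("pics/top2.png");W=cloud("top",np.load("top2.npy"))
g=p.astype(float).mean(2)
zp=W[165:185,240:256,2];print("plate z",np.nanmedian(zp))
zt=np.nanmedian(zp[(zp>100)&(zp<140)])
sub=g[170:184,242:257];bg=np.median(sub);print("bg",bg);w=np.clip(bg-10-sub,0,None)
n,lab=cv2.connectedComponents((w>0).astype(np.uint8));l=lab[6,7];w=w*(lab==l);print("area",(w>0).sum(),l)
v,u=np.mgrid[170:184,242:257];u0=(u*w).sum()/w.sum();v0=(v*w).sum()/w.sum();h=atz("top",(u0,v0),zt-3)
print("hole",u0.round(1),v0.round(1),h.round(1))
s=r.sense();e=np.array(s["eef_pos"])[:2];a=0.279;c,n=np.cos(a),np.sin(a)
hx=e+[c*-34-n*-31,n*-34+c*-31];print("hole if centred on tcp",hx.round(1),"peg (504.1,3.0)","base shift needed",(np.array([504.1,3.0])-h[:2]).round(1))
m=(abs(W[...,2]-zt)<5)&(np.hypot(W[...,0]-529,W[...,1]-41)<80)
P=W[m][:,:2].astype(np.float32);hull=cv2.convexHull(P)[:,0]
L=np.c_[c*(P[:,0]-e[0])+n*(P[:,1]-e[1]),-n*(P[:,0]-e[0])+c*(P[:,1]-e[1])]
print("extents own",L.min(0),L.max(0),np.percentile(L,2,axis=0),np.percentile(L,98,axis=0))
# right edge (own y=-47): per-x min y
for x in range(-40,45,8):
    k=abs(L[:,0]-x)<4
    if k.sum()>2: print(x,L[k,1].min().round(1),end=" ; ")
```

```text
plate z 121.88233081772046
bg 123.0
area 34 3
hole 248.4 176.1 [507.2   1.3 119.3]
hole if centred on tcp [505.7   2.3] peg (504.1,3.0) base shift needed [-3.1  1.7]
extents own [-46.91380411 -49.41878179] [47.87297337 31.3345852 ] [-46.48440907 -48.65955174] [43.90737479 25.5993045 ]
-40 -48.7 ; -32 -48.8 ; -24 -49.3 ; -16 -48.8 ; -8 -49.1 ; 0 -49.4 ; 8 -49.0 ; 40 -29.9 ;
```

Emit:
play_rows:
  steps:
    - {"delta_pos": [-0.1, -0.15, 0.5], "yaw": 0, "jaw": 50}
    - {"delta_pos": [-0.2, -0.3, 1.2], "yaw": 0, "jaw": 50}
    - {"delta_pos": [-0.2, -0.3, 2.0], "yaw": 0, "jaw": 50}
    - {"delta_pos": [-0.2, -0.3, 3.0], "yaw": 0, "jaw": 50}
    - {"delta_pos": [-0.2, -0.3, 3.7], "yaw": 0, "jaw": 50}
    - {"delta_pos": [-0.2, -0.3, 3.8], "yaw": 0, "jaw": 50}
    - {"delta_pos": [-0.2, -0.3, 3.8], "yaw": 0, "jaw": 50}
    - {"delta_pos": [-0.2, -0.3, 3.8], "yaw": 0, "jaw": 50}

```text
clock: 7.3
eef_pos: [527.2, 44.2, 144.5]
tcp_rot: [3.141, -0.0, 0.28]
contact_force: [-0.2, -0.3, -2.3]
opening: 0.676
grasp_force: 65.3
```

Run:
```python
from h import *
go(526.8,43.1,144,0.279)
a,_=vision.grab_frame("scene");b,d=vision.grab_frame("top")
np.save("top3.npy",d);cv2.imwrite("pics/top3.png",b[:,:,::-1]);cv2.imwrite("pics/scene3.png",a[:,:,::-1])
cv2.imwrite("pics/c3.png",np.hstack([cv2.resize(a[130:200,235:315],(400,350),interpolation=cv2.INTER_CUBIC),cv2.resize(b[140:210,215:295],(400,350),interpolation=cv2.INTER_CUBIC)])[:,:,::-1])
W=cloud("top",d);g=b.astype(float).mean(2);e=np.array(r.sense()["eef_pos"])
zt=e[2]-60.5;c,n=np.cos(.279),np.sin(.279)
m=(abs(W[...,2]-zt)<5)&(np.hypot(W[...,0]-527,W[...,1]-42)<80)
P=W[m];L=np.c_[c*(P[:,0]-e[0])+n*(P[:,1]-e[1]),-n*(P[:,0]-e[0])+c*(P[:,1]-e[1])]
print("z",np.median(P[:,2]),zt)
for x in range(-40,45,8):
    k=abs(L[:,0]-x)<4
    if k.sum()>2: print(x,L[k,1].min().round(1),end=" ; ")
k=abs(L[:,1]+25)<15;print("x ext",L[k,0].min(),L[k,0].max())
hp=e[:2]+[c*-34-n*-31,n*-34+c*-31];print("pred hole px",proj("top",[*hp,zt]), "peg px",proj("top",[504.1,3,67]))
print(np.round(g[170:188,242:260]).astype(int))
```

```text
pose [527.2  44.2 144.5] [ 3.141 -0.     0.28 ] F [-0.2 -0.3 -2.3] t 7.3 op 0.676 q6 1.37
delta cm [-0.07  0.1   0.05] yaw 0.001
z 84.29506471898753 84.15945446342423
-40 -48.5 ; -32 -48.4 ; -24 -48.9 ; -16 -48.2 ; -8 -48.0 ; 0 -48.4 ; 8 -47.8 ; 40 -30.7 ; x ext -46.44912478137934 48.13464637311559
pred hole px [249.2225035  179.66695658] peg px [251.27236692 180.08059261]
[[ 83  82  84 102 126 129 129 130 131 131 131 129 118  73  53  49  49  50]
 [ 83  80  88 110 129 130 131 129 130 130 132 130 121  89  54  51  50  49]
 [ 84  83  95 120 128 130 130 131 131 130 131 130 124 100  60  51  49  50]
 [ 84  88 103 126 130 131 130 130 132 130 129 131 126 109  65  52  52  49]
 [ 85  98 119 129 128 130 130 130 131 131 131 131 129 118  76  55  51  48]
 [ 90 110 127 129 130 131 130 127 127 129 129 131 131 121  93  56  51  50]
 [ 99 121 129 131 129 126 119 110 109 116 125 131 131 127 104  61  50  49]
 [115 128 129 131 128 116  91  70  65  79 107 130 134 132 118  65  50  50]
 [128 131 130 130 123 101  69  51  51  60  88 123 131 133 120  75  51  51]
 [130 131 130 131 123  94  56  49  63  80  96 122 132 132 124  91  56  50]
 [131 130 131 131 124  97  62  53  77 105 111 126 131 132 127 103  64  48]
 [133 130 131 130 126 116  88  71  80 105 118 129 131 132 128 116  69  49]
 [153 133 128 129 129 126 117 105 105 120 128 132 132 130 127 114  67  53]
 [186 139 129 128 130 129 128 126 128 129 126 124 124 117 107  92  63  49]
 [189 138 128 129 130 130 128 125 121 117 108  98  89  72  62  57  50  51]
 [189 137 126 124 124 117 115  99  88  72  65  57  55  53  52  50  51  48]
 [178 129 112 100  90  74  69  55  56  53  49  51  49  48  49  49  45  46]
 [131  92  68  58  57  55  57  47  51  49  49  48  49  48  49  47  47  44]]
```

View pics/c3.png

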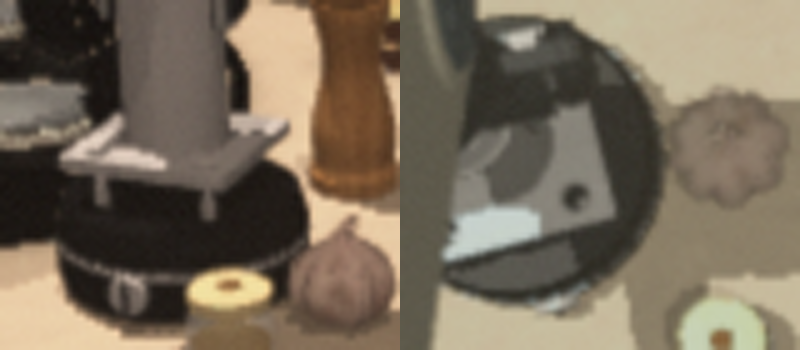

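The peg shows inside the plate hole at top (251,180), with the hole centre near (250,179). After a shift of under 1 mm I'll go down in small steps.

Emit:
play_rows:
  steps:
    - {"delta_pos": [-0.06, 0.07, 0], "yaw": 0, "jaw": 50}
    - {"delta_pos": [-0.06, 0.07, 0.2], "yaw": 0, "jaw": 50}
    - {"delta_pos": [-0.06, 0.07, 0.4], "yaw": 0, "jaw": 50}
    - {"delta_pos": [-0.06, 0.07, 0.6], "yaw": 0, "jaw": 50}
    - {"delta_pos": [-0.06, 0.07, 0.8], "yaw": 0, "jaw": 50}
    - {"delta_pos": [-0.06, 0.07, 1.0], "yaw": 0, "jaw": 50}
    - {"delta_pos": [-0.06, 0.07, 1.2], "yaw": 0, "jaw": 50}
    - {"delta_pos": [-0.06, 0.07, 1.2], "yaw": 0, "jaw": 50}

```text
clock: 8.2
eef_pos: [526.3, 43.3, 131.9]
tcp_rot: [-3.141, 0.001, 0.28]
contact_force: [-0.4, 0.2, -3.3]
opening: 0.676
grasp_force: 65.3
```

Emit:
play_rows:
  steps:
    - {"delta_pos": [0, 0, 0.15], "yaw": 0, "jaw": 50}
    - {"delta_pos": [0, 0, 0.3], "yaw": 0, "jaw": 50}
    - {"delta_pos": [0, 0, 0.45], "yaw": 0, "jaw": 50}
    - {"delta_pos": [0, 0, 0.6], "yaw": 0, "jaw": 50}
    - {"delta_pos": [0, 0, 0.7], "yaw": 0, "jaw": 50}
    - {"delta_pos": [0, 0, 0.8], "yaw": 0, "jaw": 50}
    - {"delta_pos": [0, 0, 0.85], "yaw": 0, "jaw": 50}
    - {"delta_pos": [0, 0, 0.85], "yaw": 0, "jaw": 50}

```text
clock: 9.0
eef_pos: [526.5, 43.4, 123.7]
tcp_rot: [-3.142, 0.0, 0.28]
contact_force: [-0.1, -0.3, -2.9]
opening: 0.674
grasp_force: 65.3
```

Emit:
play_rows:
  steps:
    - {"delta_pos": [0, 0, 0.05], "yaw": 0, "jaw": 50}
    - {"delta_pos": [0, 0, 0.1], "yaw": 0, "jaw": 50}
    - {"delta_pos": [0, 0, 0.15], "yaw": 0, "jaw": 50}
    - {"delta_pos": [0, 0, 0.15], "yaw": 0, "jaw": 50}
    - {"delta_pos": [0, 0, 0.15], "yaw": 0, "jaw": 50}
    - {"delta_pos": [0, 0, 0.15], "yaw": 0, "jaw": 50}
    - {"delta_pos": [0, 0, 0.15], "yaw": 0, "jaw": 50}
    - {"delta_pos": [0, 0, 0.15], "yaw": 0, "jaw": 50}

```text
clock: 9.8
eef_pos: [526.6, 43.5, 123.5]
tcp_rot: [-3.142, -0.0, 0.28]
contact_force: [-5.2, 0.9, 12.4]
opening: 0.671
grasp_force: 66.4
```

Emit:
play_rows:
  steps:
    - {"delta_pos": [0, 0, 0], "yaw": 0, "jaw": 100}
    - {"delta_pos": [0, 0, 0], "yaw": 0, "jaw": 100}
    - {"delta_pos": [0, 0, 0], "yaw": 0, "jaw": 100}
    - {"delta_pos": [0, 0, 0], "yaw": 0, "jaw": 100}
    - {"delta_pos": [0, 0, 0], "yaw": 0, "jaw": 100}
    - {"delta_pos": [0, 0, -2], "yaw": 0, "jaw": 100}
    - {"delta_pos": [0, 0, -5], "yaw": 0, "jaw": 100}
    - {"delta_pos": [0, 0, -8.5], "yaw": 0, "jaw": 100}

```text
clock: 10.6
eef_pos: [525.7, 43.3, 207.3]
tcp_rot: [-3.141, 0.002, 0.28]
contact_force: [0.1, -0.3, 0.1]
opening: 1.006
grasp_force: 0.0
```

Run:
```python
from h import *
go(475.2,-176.4,210,-0.175)
```

```text
pose [525.7  43.3 207.3] [-3.141e+00  2.000e-03  2.800e-01] F [ 0.1 -0.3  0.1] t 10.6 op 1.006 q6 1.37
delta cm [-10.92  19.72  -0.27] yaw 0.455
```

Emit:
play_rows:
  steps:
    - {"delta_pos": [-0.8, 1.5, 0], "yaw": 0.05, "jaw": 100}
    - {"delta_pos": [-2.6, 4.8, 0], "yaw": 0.11, "jaw": 100}
    - {"delta_pos": [-4.9, 8.8, 0], "yaw": 0.2, "jaw": 100}
    - {"delta_pos": [-7.1, 12.8, 0], "yaw": 0.3, "jaw": 100}
    - {"delta_pos": [-9.3, 16.8, 0], "yaw": 0.4, "jaw": 100}
    - {"delta_pos": [-10.9, 19.7, 0], "yaw": 0.45, "jaw": 100}
    - {"delta_pos": [-10.9, 19.7, 0], "yaw": 0.455, "jaw": 100}
    - {"delta_pos": [-10.9, 19.7, 0], "yaw": 0.455, "jaw": 100}

```text
clock: 11.4
eef_pos: [475.9, -176.6, 207.2]
tcp_rot: [-3.141, 0.0, -0.177]
contact_force: [-0.8, 0.9, -0.0]
opening: 1.002
grasp_force: 0.0
```

Run:
```python
from h import *
go(475.2,-176.4,30,-0.175)
a,_=vision.grab_frame("scene");b,d=vision.grab_frame("top")
np.save("top4.npy",d);cv2.imwrite("pics/top4.png",b[:,:,::-1]);cv2.imwrite("pics/scene4.png",a[:,:,::-1])
cv2.imwrite("pics/c4.png",np.hstack([cv2.resize(a[110:250,230:390],(400,350),interpolation=cv2.INTER_CUBIC),cv2.resize(b[120:225,205:325],(400,350),interpolation=cv2.INTER_CUBIC)])[:,:,::-1])
W=cloud("top",d)
P=W[(np.hypot(W[...,0]-527,W[...,1]-42)<60)&(W[...,2]>159)&(W[...,2]<171)]
s=least_squares(lambda x:np.hypot(P[:,0]-x[0],P[:,1]-x[1])-27.5,[527,42],loss='soft_l1',f_scale=1.);c=s.x
T=P[np.hypot(P[:,0]-c[0],P[:,1]-c[1])>33];t=T.mean(0)[:2]-c
print("rim",c.round(1),"z",P[:,2].mean().round(1),"tab",len(T),T.mean(0).round(1),"yaw",np.arctan2(-t[1],-t[0]).round(3))
hsv=cv2.cvtColor(b,cv2.COLOR_RGB2HSV)
Q=W[(np.hypot(W[...,0]-527,W[...,1]-42)<80)&(W[...,2]>59.5)&(W[...,2]<68.5)&(b.mean(2)>90)]
print("plate",len(Q),np.median(Q[:,2]),cv2.minAreaRect(Q[:,:2].astype(np.float32)))
for q in [(-40,-40),(-40,40),(40,-40),(40,40),(-40,0),(0,-40)]:
    x=527+np.cos(.28)*q[0]-np.sin(.28)*q[1];y=42.3+np.sin(.28)*q[0]+np.cos(.28)*q[1];u,v=np.round(proj("top",[x,y,63])).astype(int);print(q,np.nanmedian(W[v-1:v+2,u-1:u+2,2]).round(1),end=" ")
Q=W[(np.hypot(W[...,0]-475,W[...,1]+176)<45)&(W[...,2]>55)&(W[...,2]<66)];print("lidbar",len(Q), Q.mean(0) if len(Q) else "")
```

```text
pose [ 475.9 -176.6  207.2] [-3.141  0.    -0.177] F [-0.8  0.9 -0. ] t 11.4 op 1.002 q6 1.39
delta cm [-8.000e-02 -1.000e-02  1.772e+01] yaw -0.002
rim [525.9  41.5] z 163.9 tab 37 [490.   31.4 163.6] yaw 0.273
plate 878 63.79265009107007 ((527.5653686523438, 43.72979736328125), (94.6763916015625, 97.76950073242188), 16.290353775024414)
(-40, -40) 64.2 (-40, 40) 62.8 (40, -40) 61.6 (40, 40) 164.5 (-40, 0) 64.4 (0, -40) 63.6 lidbar 4 [ 456.71139107 -176.32801595   57.20908437]
```

View pics/c4.png

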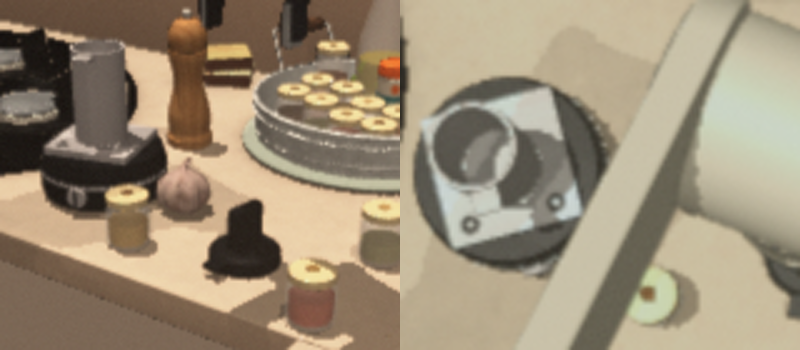

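The beaker is home. At top its two front holes each show a peg (crop (470,225), (556,202)), the plate top reads z≈63 and the rim ≈165. Next is the lid.

Emit:
play_rows:
  steps:
    - {"delta_pos": [-0.05, 0, 3], "yaw": 0, "jaw": 100}
    - {"delta_pos": [-0.05, 0, 7], "yaw": 0, "jaw": 100}
    - {"delta_pos": [-0.05, 0, 11], "yaw": 0, "jaw": 100}
    - {"delta_pos": [-0.05, 0, 14.5], "yaw": 0, "jaw": 100}
    - {"delta_pos": [-0.05, 0, 17], "yaw": 0, "jaw": 100}
    - {"delta_pos": [-0.05, 0, 18], "yaw": 0, "jaw": 100}
    - {"delta_pos": [-0.05, 0, 18], "yaw": 0, "jaw": 100}
    - {"delta_pos": [-0.05, 0, 18], "yaw": 0, "jaw": 100}

```text
clock: 12.3
eef_pos: [476.5, -175.7, 28.1]
tcp_rot: [3.141, -0.001, -0.174]
contact_force: [1.3, 0.3, -0.0]
opening: 1.003
grasp_force: 0.0
```

Emit:
play_rows:
  steps:
    - {"delta_pos": [0, 0, 0], "yaw": 0, "jaw": 60}
    - {"delta_pos": [0, 0, 0], "yaw": 0, "jaw": 30}
    - {"delta_pos": [0, 0, 0], "yaw": 0, "jaw": 5}
    - {"delta_pos": [0, 0, 0], "yaw": 0, "jaw": 5}
    - {"delta_pos": [0, 0, 0], "yaw": 0, "jaw": 5}
    - {"delta_pos": [0, 0, 0], "yaw": 0, "jaw": 5}
    - {"delta_pos": [0, 0, 0], "yaw": 0, "jaw": 5}
    - {"delta_pos": [0, 0, 0], "yaw": 0, "jaw": 5}
  grip_force: 45

```text
clock: 13.1
eef_pos: [475.9, -176.1, 27.6]
tcp_rot: [3.141, -0.0, -0.175]
contact_force: [-0.5, -1.0, 6.0]
opening: 0.155
grasp_force: 44.2
```

Emit:
play_rows:
  steps:
    - {"delta_pos": [0, 0, -1], "yaw": 0, "jaw": 5}
    - {"delta_pos": [0, 0, -3], "yaw": 0, "jaw": 5}
    - {"delta_pos": [0, 0, -6.5], "yaw": 0, "jaw": 5}
    - {"delta_pos": [0, 0, -10.5], "yaw": 0, "jaw": 5}
    - {"delta_pos": [0, 0, -14.5], "yaw": 0, "jaw": 5}
    - {"delta_pos": [0, 0, -18.5], "yaw": 0, "jaw": 5}
    - {"delta_pos": [0, 0, -20.5], "yaw": 0, "jaw": 5}
    - {"delta_pos": [0, 0, -20.5], "yaw": 0, "jaw": 5}

```text
clock: 13.9
eef_pos: [477.3, -176.6, 235.8]
tcp_rot: [3.141, -0.006, -0.175]
contact_force: [0.1, 0.1, -1.0]
opening: 0.16
grasp_force: 43.9
```

Run:
```python
from h import *
s=r.sense();print(s["opening"],s["grasp_force"])
go(526.9,43,232,0.28)
```

```text
0.15982013968507552 43.86431872844696
pose [ 477.3 -176.6  235.8] [ 3.141 -0.006 -0.175] F [ 0.1  0.1 -1. ] t 13.9 op 0.16 q6 1.39
delta cm [  1.06 -22.49   0.38] yaw -0.455
```

Emit:
play_rows:
  steps:
    - {"delta_pos": [0.05, -1, 0], "yaw": -0.03, "jaw": 5}
    - {"delta_pos": [0.2, -4, 0], "yaw": -0.1, "jaw": 5}
    - {"delta_pos": [0.4, -8, 0], "yaw": -0.18, "jaw": 5}
    - {"delta_pos": [0.6, -12, 0], "yaw": -0.26, "jaw": 5}
    - {"delta_pos": [0.8, -16, 0], "yaw": -0.34, "jaw": 5}
    - {"delta_pos": [1.0, -19.5, 0], "yaw": -0.41, "jaw": 5}
    - {"delta_pos": [1.05, -21.8, 0], "yaw": -0.45, "jaw": 5}
    - {"delta_pos": [1.06, -22.5, 0], "yaw": -0.455, "jaw": 5}

```text
clock: 14.7
eef_pos: [524.4, 46.3, 230.2]
tcp_rot: [-3.14, 0.003, 0.284]
contact_force: [1.0, -0.3, -1.5]
opening: 0.157
grasp_force: 44.0
```

Emit:
play_rows:
  steps:
    - {"delta_pos": [0, 0, 0], "yaw": 0, "jaw": 5}
    - {"delta_pos": [0, 0, 0], "yaw": 0, "jaw": 5}
    - {"delta_pos": [0, 0, 0], "yaw": 0, "jaw": 5}
    - {"delta_pos": [0, 0, 0], "yaw": 0, "jaw": 5}
    - {"delta_pos": [0, 0, 0], "yaw": 0, "jaw": 5}
    - {"delta_pos": [0, 0, 0], "yaw": 0, "jaw": 5}
    - {"delta_pos": [0, 0, 0], "yaw": 0, "jaw": 5}
    - {"delta_pos": [0, 0, 0], "yaw": 0, "jaw": 5}

```text
clock: 15.5
eef_pos: [525.4, 43.6, 232.3]
tcp_rot: [3.142, -0.0, 0.28]
contact_force: [-0.1, 0.1, -1.3]
opening: 0.156
grasp_force: 44.0
```

Run:
```python
from h import *
go(526.9,43,207.6,0.28)
a,_=vision.grab_frame("scene");b,d=vision.grab_frame("top");a2,d2=vision.grab_frame("scene")
np.save("top5.npy",d);np.save("scene5.npy",d2);cv2.imwrite("pics/top5.png",b[:,:,::-1]);cv2.imwrite("pics/scene5.png",a[:,:,::-1])
cv2.imwrite("pics/c5.png",np.hstack([cv2.resize(a[60:200,220:340],(400,466),interpolation=cv2.INTER_CUBIC)[:350],cv2.resize(b[120:225,195:315],(400,350),interpolation=cv2.INTER_CUBIC)])[:,:,::-1])
for n in ("lid_centre","lid_tab","beaker_centre"):
  for cam in ("scene","top"):
    for k in vision.landmark_of(cam,n)[:2]: print(cam,n,round(k["conf"],2),np.round(k["uv"],1))
for n,q in (("lid_centre",[0,0,0]),("lid_tab",[-50,0,-18])):
    x=526.9+np.cos(.28)*q[0];y=43+np.sin(.28)*q[0];z=r.sense()["eef_pos"][2]-27.6+30+q[2]
    print(n,proj("scene",[x,y,z]).round(1),proj("top",[x,y,z]).round(1))
```

```text
pose [525.4  43.6 232.3] [ 3.142 -0.     0.28 ] F [-0.1  0.1 -1.3] t 15.5 op 0.156 q6 1.37
delta cm [0.13 0.1  2.47] yaw -0.0
scene lid_centre 0.82 [269.5 100.2]
scene lid_centre 0.72 [382.5 267.7]
top lid_centre 0.8 [218.7 162.1]
top lid_centre 0.6 [412.6 258.6]
scene lid_tab 0.71 [405.1 273.9]
scene lid_tab 0.58 [258.8 116.4]
top lid_tab 0.7 [228.4 185.1]
top lid_tab 0.59 [429.1 252.5]
scene beaker_centre 0.8 [268.4 149. ]
top beaker_centre 0.86 [234.3 166.1]
lid_centre [266.9 100.9] [218.9 159.2]
lid_tab [258.6 112.4] [226.8 184. ]
```

View pics/c5.png

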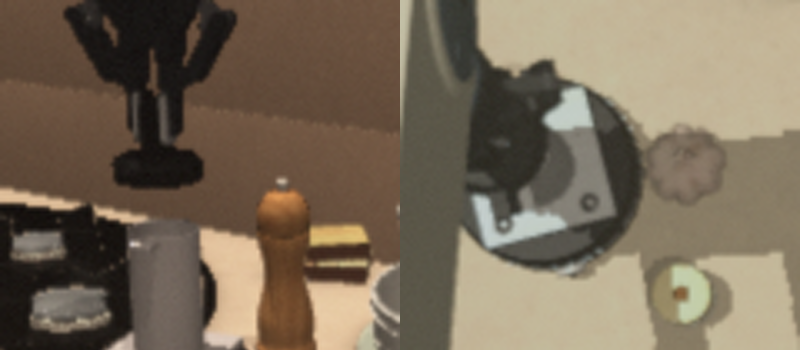

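The left view shows the lid level and clear above the rim (lid crop (158,168), rim (163,235)). I'll centre it and lower to about 15 mm.

Emit:
play_rows:
  steps:
    - {"delta_pos": [0.08, 0.05, 0.2], "yaw": 0, "jaw": 5}
    - {"delta_pos": [0.16, 0.1, 0.6], "yaw": 0, "jaw": 5}
    - {"delta_pos": [0.16, 0.1, 1.0], "yaw": 0, "jaw": 5}
    - {"delta_pos": [0.16, 0.1, 1.5], "yaw": 0, "jaw": 5}
    - {"delta_pos": [0.16, 0.1, 2.0], "yaw": 0, "jaw": 5}
    - {"delta_pos": [0.16, 0.1, 2.3], "yaw": 0, "jaw": 5}
    - {"delta_pos": [0.16, 0.1, 2.4], "yaw": 0, "jaw": 5}
    - {"delta_pos": [0.16, 0.1, 2.4], "yaw": 0, "jaw": 5}

```text
clock: 16.75
eef_pos: [527.1, 43.2, 208.1]
tcp_rot: [-3.142, 0.0, 0.28]
contact_force: [-0.1, 0.0, -0.9]
opening: 0.157
grasp_force: 44.0
```

Run:
```python
from h import *
go(527.2,43.1,207.6,0.28)
a,ds=vision.grab_frame("scene");b,d=vision.grab_frame("top")
cv2.imwrite("pics/top6.png",b[:,:,::-1]);cv2.imwrite("pics/scene6.png",a[:,:,::-1])
e=np.array(r.sense()["eef_pos"]);c,n=np.cos(.28),np.sin(.28)
def model(im,cam,x,y,z,rad,h,col,tab):
    for zz in (z,z+h):
        t=np.linspace(0,6.28,60);pts=np.array([proj(cam,[x+rad*np.cos(k),y+rad*np.sin(k),zz]) for k in t])
        cv2.polylines(im,[np.int32(pts*S-np.array(O)*S)],True,col,1)
    q=[proj(cam,[x+c*u-n*v,y+n*u+c*v,tab]) for u,v in ((-rad,-9),(-rad-15,-9),(-rad-15,9),(-rad,9))]
    cv2.polylines(im,[np.int32(np.array(q)*S-np.array(O)*S)],False,col,1)
S=6;out=[]
for cam,I,O in (("scene",a,(237,95)),("top",b,(200,140))):
    im=cv2.resize(I[O[1]:O[1]+70,O[0]:O[0]+65],None,fx=S,fy=S,interpolation=cv2.INTER_CUBIC)[:,:,::-1].copy()
    model(im,cam,526.9,42.8,165-12,29,12,(0,255,0),165)
    model(im,cam,e[0],e[1],e[2]-27.6,35,18,(0,0,255),e[2]-27.6+12);out.append(im)
cv2.imwrite("pics/c6.png",np.hstack(out))
# top: lid disc by depth
W=cloud("top",d)
for z0,z1,nm in ((190,206,"disc"),(158,172,"rim")):
    P=W[(np.hypot(W[...,0]-527,W[...,1]-43)<60)&(W[...,2]>z0)&(W[...,2]<z1)];
    L=np.c_[c*(P[:,0]-e[0])+n*(P[:,1]-e[1]),-n*(P[:,0]-e[0])+c*(P[:,1]-e[1])]
    print(nm,len(P),np.median(P[:,2]) if len(P) else 0,L.min(0).round(1),L.max(0).round(1))
    if nm=="disc":
        T=L[L[:,0]<-39];print("tab own",len(T),T.mean(0),T.min(0),T.max(0))
W=cloud("scene",ds)
m=(np.hypot(W[...,0]-527,W[...,1]-43)<60)
v=a.astype(int).max(2)
vv,uu=np.nonzero(m&(W[...,2]>178)&(W[...,2]<200)&(v<70));print("lid cols",uu.min(),uu.max(),"rows",vv.min(),vv.max(),"z",np.nanmin(W[vv,uu,2]))
vv,uu=np.nonzero(m&(W[...,2]>120)&(W[...,2]<155));print("beaker cols",uu.min(),uu.max())
```

```text
pose [527.1  43.2 208.1] [-3.142  0.     0.28 ] F [-0.1  0.  -0.9] t 16.75 op 0.157 q6 1.37
delta cm [0.01 0.01 0.05] yaw -0.0
disc 334 197.95854856322626 [-50.9 -36. ] [-0.2 17. ]
tab own 53 [-45.41166703  -2.46881065] [-50.88141007 -10.85526993] [-39.2328261    6.93913493]
rim 11 163.49067564738993 [-42.5 -10.2] [-31.7  -6.8]
lid cols 255 281 rows 114 125 z 179.48048476982427
beaker cols 258 280
```

View pics/c6.png

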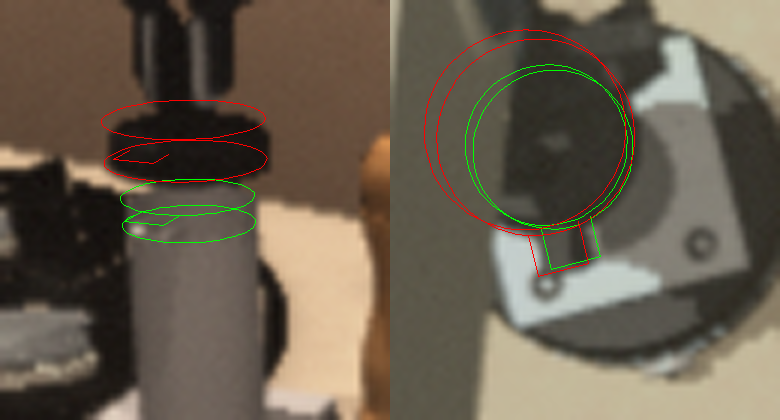

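Run:
```python
from h import *
W=cloud("top",np.load("top4.npy"));e=np.array([527.1,43.2]);c,n=np.cos(.28),np.sin(.28)
P=W[(np.hypot(W[...,0]-527,W[...,1]-43)<60)&(W[...,2]>157)&(W[...,2]<172)]
L=np.c_[c*(P[:,0]-e[0])+n*(P[:,1]-e[1]),-n*(P[:,0]-e[0])+c*(P[:,1]-e[1])]
print(L.min(0).round(1),L.max(0).round(1));T=L[L[:,0]<-33];print("tab",T.mean(0),T.min(0),T.max(0))
```

```text
[-43.4 -29.8] [28.9 27.8]
tab [-38.25201589  -1.31140348] [-43.43543538 -10.1343309 ] [-33.07269811   6.92694239]
```

Measured the same way, lid and beaker agree in y and yaw, and the lid sits about 0.8 mm short in x. I'll make that last nudge and hold.

Emit:
play_rows:
  steps:
    - {"delta_pos": [0.04, 0, 0], "yaw": 0, "jaw": 5}
    - {"delta_pos": [0.08, 0, 0.03], "yaw": 0, "jaw": 5}
    - {"delta_pos": [0.08, 0, 0.03], "yaw": 0, "jaw": 5}
    - {"delta_pos": [0.08, 0, 0.03], "yaw": 0, "jaw": 5}
    - {"delta_pos": [0.08, 0, 0.03], "yaw": 0, "jaw": 5}
    - {"delta_pos": [0.08, 0, 0.03], "yaw": 0, "jaw": 5}
    - {"delta_pos": [0.08, 0, 0.03], "yaw": 0, "jaw": 5}
    - {"delta_pos": [0.08, 0, 0.03], "yaw": 0, "jaw": 5}

```text
clock: 17.65
eef_pos: [528.0, 43.4, 208.0]
tcp_rot: [3.142, -0.0, 0.28]
contact_force: [-0.2, -0.8, -0.9]
opening: 0.155
grasp_force: 44.0
```

Run:
```python
from h import *
go(527.9,43.4,207.8,0.28);print(np.abs(r.sense()["qvel"]).max())
print(r.sign_off())
```

```text
pose [528.   43.4 208. ] [ 3.142 -0.     0.28 ] F [-0.2 -0.8 -0.9] t 17.65 op 0.155 q6 1.37
delta cm [-0.01 -0.    0.02] yaw -0.0
0.0019072155686111836
the job is handed in; nothing more can be done
None
```

The beaker is home on the base's three pegs and released; the lid is held level about 15 mm above its rim, centred to about 1 mm, tab over tab, and the job was handed in at 17.65 s.

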